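# Press down a plate seal with the hanging sealing wand

## Robot

A 7-joint arm with a two-finger parallel gripper is mounted at the origin on the work surface. World frame = base frame: x ahead of the robot, y to its left, z up, the work surface at z = 0. Lengths are in m, angles in rad, forces in N, time in s.
With the tool pointing down it reaches from about 0.4 to 0.875 m from the base axis. Payload 19.3 kg.
Tool frame: the origin (TCP) lies at the very end of the fingers, on their centre line; the grasp point (between the pads) lies 19 mm behind it; z points along the fingers, y is the line along which they close (so a half turn about z gives the same grasp; the last joint's range is limited). The gripper opens to 85 mm and grips with 20 to 120 N. Pads are 22 mm wide; open, the fingers measure 114 mm over their backs; the gripper's body (76 mm by 85 mm) begins 54 mm behind the grasp point. The pads swing forward as they close: fully open they stand 13 mm farther back than shut.
Start: joints at [1.269, 0.521, -0.036, 1.599, 0.021, 1.021, -0.113], TCP at [0.144, -0.608, 0.231] pointing down, gripper open.
Joint ranges: [-2.91, 2.91], [-0.3, 2.13], [-1.5, 1.42], [0.17, 2.43], [-1.26, 4.41], [0.16, 1.93], [-2.52, 2.52]. Speed limits (rad/s): [1.89, 1.89, 2.39, 2.39, 3.01, 3.01, 3.01].

## Interface

Orientations are given as [roll, pitch, yaw] about the fixed x, y, z axes, in that order (R = Rz(yaw) Ry(pitch) Rx(roll)).
In Python, from workcell import monitor, optics, job_done gives the robot as it stands.
- The arm moves only by the shell command python3 -m handwheel 'ROWS' [FORCE]. ROWS is JSON, a list of rows, each an object of numbers: "dx", "dy", "dz": the shift along the tool's x, y, z in cm; "wx", "wy", "wz": the turn, a rotation vector about the tool's x, y, z in rad; "claw": the opening in per cent of the stroke, from 0 (shut) to 100 (fully open). A call has 1 to 8 rows; each row shifts and turns the commanded pose from where the row before left it, along the tool's axes as they then stand; what a row does not reach is not made up. A row lasts 1/8 s, in which the tool goes at most 62.5 mm and 10.7 degrees, less where a joint would pass 70% of its speed; a pose out of reach is approached as far as the arm can. A call with a gripper value outside its range is refused whole. The fingers move at their own pace and stop on an object; FORCE is the grip in N (left out, the last holds). Time passes only in rows, so rows that do not move let the fingers close. It gives the time, the measured TCP pose, the force, the opening and the grip force at its end, in the units of the state.
- monitor.observe(): the state, without advancing time (a new reading comes with each control period).
- optics.grab_frame(name): name is "side" or "top"; returns a dict with "frame" (400x640x3 uint8, blue, green, red), "fovy" (degrees; the focal length in pixels is half the picture's height over the tangent of half this angle, whatever the lens; pixels are square), "cx", "cy" (the principal point, pixels), "k1" (the pictures are not rectified: a ray, as slopes to the right and down, at radius r is drawn at 1 + k1 r^2 times it, then the intrinsics apply), "R" (3x3) and "t" (3): a world point X has camera coordinates R X + t. Camera axes: x right, y down, z forward; pixel columns grow to the right and rows downward; lengths in m; the calibration is good to about 2 mm. A picture is of the moment at which its call begins. There is no depth.
- job_done(): hands the job in; it is judged then, once.
Trained networks look in the newest picture that a camera, given by its name, has taken for a name from the list of things; names that differ only in an ending like _2 or _b are one class to them, and where a whole thing is asked for, a point or a joint stands for the part that bears it (a point fixed in the world has none). Each returns a list of dicts, best first, with "p" (0 to 1); they miss things now and then, are a little off and sometimes report something else, mostly with a low value. They report only what shows in the picture. A call takes as long as a camera call. They do not tell look-alikes from the thing itself.
- optics.masks_of(name, camera): "region" (400x640 bool, what is visible of it) and "rect" ([left, top, width, height] in pixels, round what is visible of it).
The state is a dict: "clock": time; "qpos": joint angles; "qd": joint speeds; "joint_efforts": joint torques, N m; "position": TCP position; "tool_rot": TCP orientation; "force": force on the tool from outside, world axes, zero at the start; "moment": the same for the moment, N m; "grip_width": finger opening in m; "finger_force": force on a finger pad.
Only numpy, scipy, OpenCV 4.12 (cv2) and the standard library are available. Lean on these libraries where they do the work, as an engineer would, in place of code of your own. Each camera call takes 0.05 s, during which the arm holds its last target. There are 200 camera calls.

## Task

Lift the blue-handled sealing wand up and off its peg, and with its tip press lightly (3 to 10 newtons, never hard) and slowly along the blue strip on the white plate, all the way from its red-dot end to its green-square end, without lifting off or straying from the strip. Then stand the used wand gently, tip down, in the clear jar and let go of it. Do not drop it, and leave the orange scraper hanging and the tube rack, the bottle and the jar where they are.

Things in the scene. Friction and masses are not known exactly. Their poses are not given: they have to be found in the camera images.
- wand: Sealing wand, 171 mm long, about 0.12 kg, hanging upright on a peg. Origin at its lowest point (tip), z up along it. Blue 22 x 22 mm handle, faces to x and y, z = 78 to 140 mm; 14 mm shaft below. Steel loop above, z = 140 to 171 mm, 21 mm wide in y, 5 mm thick, opening 11 mm wide, 24 mm high, peg passing through it along x, peg axis at z = 160 mm when hanging.
- wand_tip: The wand's spring-loaded tip, a white ball 10 mm across at the wand's lower end; origin at the ball's lowest point, z up along the wand. It starts to yield at 2 N and sinks 1 mm for each further 1.5 N; after 4 mm (8 N) it is against its stop and the wand is rigid.
- rack: Fixed rack, two 6 mm steel pegs pointing to its -x at y = -60 and +60 mm, axis 235 mm above the table. Origin on the table under the hanging line: tools hang at x = 0. Pegs run from a cross bar at x = 65 mm to x = -45 mm, where the end turns up (top at 247 mm, outermost x = -52 mm): raise a tool 10 to 16 mm, then draw it off along -x. Base x = -15 to 115 mm, 270 mm wide, 14 mm high.
- station: Fixed blue base 170 x 120 x 24 mm, origin under its centre, z up. On it a white plate 128 x 86 mm with a blue strip 14 mm wide along x at y = 0, from x = -50 mm (red dot: start) to +50 mm (green square: finish). The plate's top lies 45 to 61 mm above the table at its centre and slopes up to 2.6 degrees either way along the strip; both fixed but not reported: find by touch.
- jar: Clear round used-tools jar with a red foot, open at the top, 76 mm across, 85 mm high, walls 4 mm, floor 6 mm thick. Loose, 0.6 kg. Origin at the centre of its underside.
- scraper: Orange-handled scraper hanging on the other peg; same handle, loop and length as the wand. Leave it hanging. Origin at its lowest point.
- tube_rack: Loose black rack with ten capped tubes, 70 x 160 x 74 mm, origin at the centre of its underside. Leave alone.
- bottle: Loose white bottle, 60 mm across, 140 mm high, origin at the centre of its underside. Leave alone.
There are look-alikes about, which are no part of the job. There is more than one size of the wand; the job needs the larger. Leave any purple look-alike of the station alone.

How it is judged:
By the outcome, as a careful person would: the job done as asked, in the order asked, and still so for the second after the job is handed in, with the robot touching nothing.
It also fails if it takes over 72 s, if anything falls off the work surface, if the arm or the gripper's body presses on something with over 40 N, if the wrist force passes 120 N, or if a joint passes its speed limit or range.

## Working session

There is one attempt and no reset: what is moved stays moved. The work goes in short steps, Python scripts to look and compute and a shell command to move; the robot and the scene stay as the last step left them, time stands still between calls to the robot, and variables do not carry over. Pictures are saved under pics/ and viewed, at most 10 in all, crops included, and the job is handed in when it is done.

```bash
mkdir -p pics; ls
cat > h.py <<'E'
import numpy as np, cv2
from workcell import monitor, optics
def grab(n):
    f=optics.grab_frame(n); return f
def ray(f,u,v):
    fl=200/np.tan(np.radians(f['fovy'])/2)
    d=np.array([(u-f['cx'])/fl,(v-f['cy'])/fl]); s=d.copy()
    for _ in range(20): s=d/(1+f['k1']*(s@s))
    R=np.array(f['R']);t=np.array(f['t'])
    return -R.T@t, R.T@np.array([s[0],s[1],1.])
def atz(f,u,v,z):
    c,d=ray(f,u,v); return c+d*(z-c[2])/d[2]
def proj(f,X):
    fl=200/np.tan(np.radians(f['fovy'])/2)
    p=np.array(f['R'])@np.array(X,float)+np.array(f['t']); s=p[:2]/p[2]; s=s*(1+f['k1']*(s@s))
    return s*fl+[f['cx'],f['cy']]
def tri(f1,p1,f2,p2):
    (a,d),(b,e)=ray(f1,*p1),ray(f2,*p2)
    d=d/np.linalg.norm(d);e=e/np.linalg.norm(e)
    s=np.linalg.lstsq(np.c_[d,-e],b-a,rcond=None)[0]
    P,Q=a+s[0]*d,b+s[1]*e
    return (P+Q)/2,np.linalg.norm(P-Q)
E
python3 - <<'E'
from h import *
np.set_printoptions(precision=3,suppress=True)
for n in ['top','side']:
    f=grab(n); cv2.imwrite(f'pics/{n}0.png',f['frame'])
    print(n,f['fovy'],f['cx'],f['cy'],f['k1'],-np.array(f['R']).T@f['t'],np.array(f['R']).tolist())
    for o in ['wand','wand_tip','rack','station','jar','scraper','tube_rack','bottle']:
        for m in optics.masks_of(o,n): 
            ys,xs=np.nonzero(m['region']); print(o,round(m['p'],2),m['rect'],xs.mean().round(1),ys.mean().round(1))
s=monitor.observe();print(s['position'],s['tool_rot'],s['force'],s['clock'],s['grip_width'])
E
```

```text
pics
top 47.86667188707839 326.87609707416823 202.82899813652358 -0.1132801184071716 [ 0.442 -0.042  1.149] [[0.013424118189367337, -0.9998996678159182, 0.004521874882625649], [-0.9963675248504577, -0.01375674825801391, -0.08403872500662156], [0.08409249951220871, -0.0033773035075125384, -0.9964522293350581]]
wand 0.66 [196.0, 172.2, 22.6, 23.3] 205.9 184.5
wand 0.58 [192.7, 233.2, 12.7, 2.9] 197.2 235.0
rack 0.79 [154.0, 122.5, 139.9, 83.8] 234.3 162.1
station 0.77 [419.7, 254.8, 79.6, 83.4] 458.4 295.7
station 0.67 [334.7, 181.6, 74.7, 69.8] 374.0 218.4
jar 0.95 [448.6, 175.7, 35.5, 32.3] 464.7 191.5
scraper 0.58 [250.7, 162.4, 16.6, 13.1] 259.4 167.1
tube_rack 0.66 [305.1, 106.5, 69.0, 37.0] 338.9 125.0
bottle 0.87 [416.3, 125.7, 27.1, 34.4] 429.0 140.5
side 56.20050100434899 320.1756014128765 206.47020703331603 -0.08623386309135075 [0.227 0.709 0.661] [[-0.9291007199096135, -0.36931246617677155, -0.019497553432920908], [-0.19747371345702236, 0.5399910370397025, -0.8181771277726364], [0.3126915169251198, -0.7563187041474102, -0.5746355653802243]]
wand 0.89 [253.8, 215.9, 12.5, 62.2] 259.7 243.8
wand 0.68 [299.8, 292.3, 8.5, 37.4] 303.8 308.3
rack 0.97 [208.1, 167.7, 83.1, 159.4] 245.5 268.6
station 0.73 [315.5, 186.4, 66.7, 43.2] 347.1 208.3
station 0.57 [392.4, 166.7, 63.9, 34.7] 424.0 183.9
jar 0.96 [337.1, 149.9, 25.6, 30.5] 349.5 162.5
scraper 0.76 [261.2, 186.2, 11.6, 56.9] 268.7 208.5
scraper 0.74 [315.5, 187.1, 64.0, 42.6] 347.1 208.1
tube_rack 0.82 [236.7, 182.0, 51.0, 46.4] 262.3 202.6
bottle 0.98 [293.1, 142.8, 21.5, 46.0] 304.7 164.1
bottle 0.44 [209.7, 164.0, 78.7, 161.3] 245.8 267.8
[ 0.144 -0.608  0.231] [ 3.142 -0.     0.232] [-0.148 -0.155  0.472] 0.9 0.08551347304983116
```

Run:
```python
import cv2
for n,c in (('top',(100,20,420,300)),('side',(100,0,420,360))):
    pass
a=cv2.imread('pics/top0.png')[80:380,130:530]; b=cv2.imread('pics/side0.png')[120:345,190:490]
cv2.imwrite('pics/t1.png',cv2.resize(a,None,fx=2,fy=2,interpolation=3)); cv2.imwrite('pics/s1.png',cv2.resize(b,None,fx=2.66,fy=2.66,interpolation=3))
```

```text
(no output)
```

View pics/t1.png

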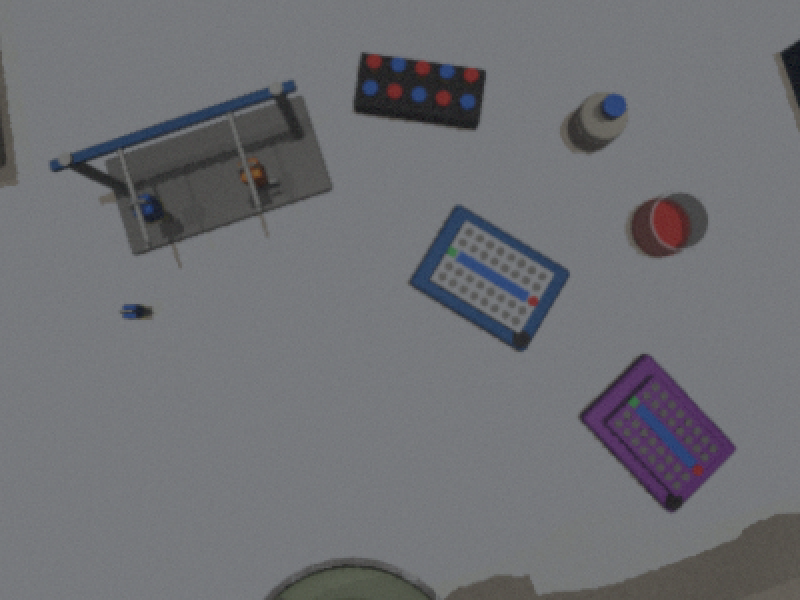

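View pics/s1.png

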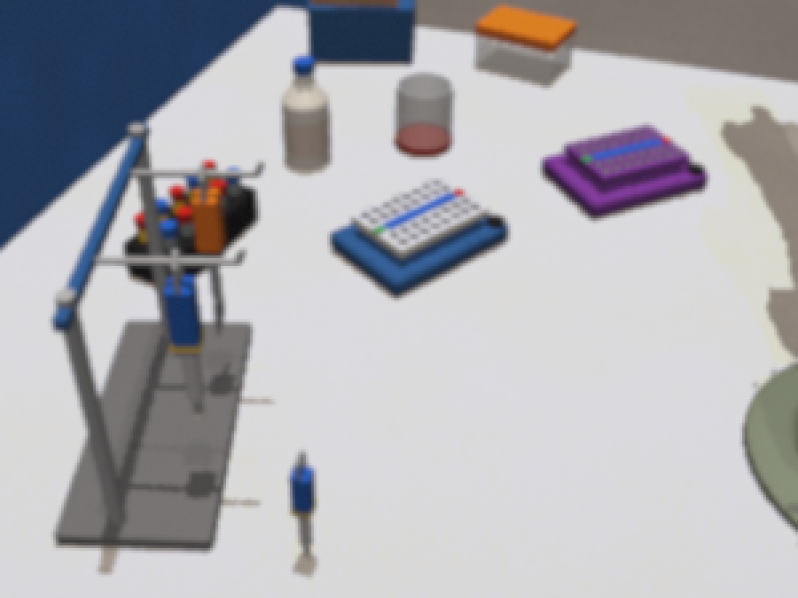

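The larger wand hangs on the rack's left peg, at top crop (147,208). The small wand stands at (137,312). In the top crop, the blue station's red dot is at (533,301) and its green square at (452,252). The jar is at (662,227).

Run:
```python
from h import *
np.set_printoptions(precision=4,suppress=True)
T,S=grab('top'),grab('side')
t=lambda x,y:(x/2+130,y/2+80); s=lambda x,y:(x/2.66+190,y/2.66+120)
for n,a,b in [('pegtipW',(147,243),(241,257)),('pegtipS',(261,205),(259,167)),('red',(533,301),(460,193)),('green',(452,252),(380,231)),
  ]:
    print(n,*tri(T,t(*a),S,s(*b)))
print('peg W root/tip at .235',atz(T,*t(122,150),.235),atz(T,*t(147,243),.24)); print('peg S',atz(T,*t(232,115),.235),atz(T,*t(259,205),.24))
# rack base fit
print('base corners z14', [atz(T,*t(*p),.014)[:2] for p in [(135,253),(330,188),(303,98)]])
# wand axis: fit in side+top  (hanging, vertical)
m=max(optics.masks_of('wand','top'),key=lambda m:m['region'].sum())['region']; ys,xs=np.nonzero(m); print('wand top@.2', atz(T,xs.mean(),ys.mean(),.19))
m=optics.masks_of('wand','side')[0]['region']
print('wand tip side@.075',atz(S,*s(198,411),.075), 'handle top@.215 mid',atz(S,*s(178,283),.215),'bottom@.153',atz(S,*s(187,350),.153))
print('bar tops', atz(T,*t(70,160),.235),atz(T,*t(285,88),.235))
# jar
print('jar foot',atz(S,*s(423,141),.006),'rim', atz(S,*s(425,89),.085),'top', atz(T,*t(658,230),.01), atz(T,*t(680,223),.085))
# station base outer corners on table z=.024
print([atz(T,*t(*p),.024)[:2] for p in [(459,206),(569,272),(522,350),(410,282)]])
```

```text
pegtipW [0.5175 0.2068 0.2364] 0.001796324447107922
pegtipS [0.5586 0.0906 0.2365] 0.0005898900502112048
red [ 0.4693 -0.2186  0.0423] 0.0004436877753265059
green [ 0.5289 -0.1181  0.0414] 0.0005402066105272691
peg W root/tip at .235 [0.615  0.2379 0.235 ] [0.518  0.2062 0.24  ]
peg S [0.6527 0.1239 0.235 ] [0.5584 0.0922 0.24  ]
base corners z14 [array([0.5239, 0.2831]), array([0.6103, 0.0358]), array([0.7269, 0.073 ])]Traceback (most recent call last):
  File "<stdin>", line 12, in <module>
ValueError: max() iterable argument is empty
```

```bash
python3 -m handwheel '[{"dz":-5,"wz":-0.1},{"dz":-5},{"dz":-3},{"dx":5.7,"dy":-0.8},{"dx":5.7,"dy":-0.8},{"dx":5.7,"dy":-0.8},{"dx":5.7,"dy":-0.8},{"dx":5.7,"dy":-0.8}]'; python3 -m handwheel '[{"dx":5.7,"dy":-1},{"dx":3.6,"dy":-4.9},{"dx":3.6,"dy":-4.9},{"dx":3.6,"dy":-4.9},{"dx":3.6,"dy":-4.9},{"dx":3.6,"dy":-4.9},{"dx":3.6,"dy":-4.9,"claw":60},{"claw":60}]'
python3 - <<'E'
from h import *
np.set_printoptions(precision=4,suppress=True)
T,S=grab('top'),grab('side')
cv2.imwrite('pics/top1.png',T['frame']); cv2.imwrite('pics/side1.png',S['frame'])
t=lambda x,y:(x/2+130,y/2+80); s=lambda x,y:(x/2.66+190,y/2.66+120)
for m in optics.masks_of('wand','top'):
    ys,xs=np.nonzero(m['region']); print('wand top@.2',m['p'], atz(T,xs.mean(),ys.mean(),.19))
print('wand tip side@.075',atz(S,*s(198,411),.075), 'handle top@.215 mid',atz(S,*s(178,283),.215),'bottom@.153',atz(S,*s(187,350),.153))
print('jar foot',atz(S,*s(423,141),.006),'rim', atz(S,*s(425,89),.085),'top', atz(T,*t(658,230),.01), atz(T,*t(680,223),.085))
for n,f in (('top',T),('side',S)):
    F=cv2.cvtColor(f['frame'],cv2.COLOR_BGR2HSV)
    X,Y,w,h=(335,181,76,70) if n=='top' else (315,184,70,48)
    H,Sa,V=[F[Y:Y+h,X:X+w,i].astype(int) for i in range(3)]
    for c,mk in (('red',((H<8)|(H>172))&(Sa>110)),('green',(H>45)&(H<85)&(Sa>60)),('strip',(H>100)&(H<125)&(Sa>120)&(V>np.percentile(V,55)))):
        k,l,st,ce=cv2.connectedComponentsWithStats(mk.astype(np.uint8))
        print(n,c,[(st[i,4],ce[i]+[X,Y], atz(f,*(ce[i]+[X,Y]),.046)[:2]) for i in range(1,k) if st[i,4]>3])
s=monitor.observe();print(s['position'],s['tool_rot'],s['force'],s['clock'],s['grip_width'])
E
```

```text
wand top@.2 0.5 [0.5591 0.2164 0.19  ]
wand tip side@.075 [0.5647 0.2187 0.075 ] handle top@.215 mid [0.5603 0.226  0.215 ] bottom@.153 [0.5588 0.2296 0.153 ]
jar foot [ 0.5639 -0.3768  0.006 ] rim [ 0.5614 -0.3713  0.085 ] top [ 0.5631 -0.3856  0.01  ] [ 0.564  -0.3902  0.085 ]
top red [(np.int32(13), array([396.3846, 230.3846]), array([ 0.4697, -0.2177]))]
top green [(np.int32(19), array([355.5789, 205.4211]), array([ 0.5297, -0.1168]))]
top strip [(np.int32(35), array([363.9429, 210.7143]), array([ 0.517 , -0.1375])), (np.int32(63), array([381.4921, 221.1587]), array([ 0.4919, -0.1808]))]
side red []
side green [(np.int32(7), array([332., 206.]), array([ 0.5307, -0.115 ]))]
side strip []
[ 0.1436 -0.6083  0.2313] [-3.1416  0.      0.2318] [-0.2562 -0.0327  0.0721] 1.2 0.08572061255380393schema error: expected keys dx, dy, dz, wx, wy, wz, claw
schema error: expected keys dx, dy, dz, wx, wy, wz, claw
```

```bash
python3 -m handwheel '[{"dx":0,"dy":0,"dz":-5,"wx":0,"wy":0,"wz":-0.1,"claw":60},{"dx":0,"dy":0,"dz":-5,"wx":0,"wy":0,"wz":0,"claw":60},{"dx":0,"dy":0,"dz":-3,"wx":0,"wy":0,"wz":0,"claw":60},{"dx":5.7,"dy":-0.8,"dz":0,"wx":0,"wy":0,"wz":0,"claw":60},{"dx":5.7,"dy":-0.8,"dz":0,"wx":0,"wy":0,"wz":0,"claw":60},{"dx":5.7,"dy":-0.8,"dz":0,"wx":0,"wy":0,"wz":0,"claw":60},{"dx":5.7,"dy":-0.8,"dz":0,"wx":0,"wy":0,"wz":0,"claw":60},{"dx":5.7,"dy":-0.8,"dz":0,"wx":0,"wy":0,"wz":0,"claw":60}]' 40; python3 -m handwheel '[{"dx":5.7,"dy":-1,"dz":0,"wx":0,"wy":0,"wz":0,"claw":60},{"dx":3.6,"dy":-4.9,"dz":0,"wx":0,"wy":0,"wz":0,"claw":60},{"dx":3.6,"dy":-4.9,"dz":0,"wx":0,"wy":0,"wz":0,"claw":60},{"dx":3.6,"dy":-4.9,"dz":0,"wx":0,"wy":0,"wz":0,"claw":60},{"dx":3.6,"dy":-4.9,"dz":0,"wx":0,"wy":0,"wz":0,"claw":60},{"dx":3.6,"dy":-4.9,"dz":0,"wx":0,"wy":0,"wz":0,"claw":60},{"dx":3.6,"dy":-4.9,"dz":0,"wx":0,"wy":0,"wz":0,"claw":60},{"dx":0,"dy":0,"dz":0,"wx":0,"wy":0,"wz":0,"claw":60}]'
```

```text
clock: 2.2
position: [0.4015, -0.4766, 0.3615]
tool_rot: [3.141, -0.0, 0.332]
force: [0.4, -0.9, 0.1]
grip_width: 0.0517
finger_force: 0.0
clock: 3.2
position: [0.56, -0.0962, 0.3614]
tool_rot: [-3.14, -0.001, 0.339]
force: [0.4, -1.3, -0.8]
grip_width: 0.0511
finger_force: 0.0
```

```bash
python3 -m handwheel '[{"dx":1.8,"dy":-5,"dz":0,"wx":0,"wy":0,"wz":0,"claw":60},{"dx":1.8,"dy":-5,"dz":0,"wx":0,"wy":0,"wz":0,"claw":60},{"dx":1.8,"dy":-5,"dz":0,"wx":0,"wy":0,"wz":0,"claw":60},{"dx":1.8,"dy":-5,"dz":0,"wx":0,"wy":0,"wz":0,"claw":60},{"dx":1.8,"dy":-5,"dz":2,"wx":0,"wy":0,"wz":0,"claw":60},{"dx":1.6,"dy":-4.9,"dz":4,"wx":0,"wy":0,"wz":0,"claw":60},{"dx":0,"dy":0,"dz":3,"wx":0,"wy":0,"wz":0,"claw":60},{"dx":0,"dy":0,"dz":0,"wx":0,"wy":0,"wz":0,"claw":60}]'
python3 - <<'E'
from h import *
S=grab('side'); s=monitor.observe(); P=np.array(s['position']); print(P,s['tool_rot'])
im=S['frame'].copy()
im=cv2.resize(im[60:360,150:350],None,fx=4,fy=4,interpolation=3)[:, :]
def mk(X,c):
    u=(proj(S,X)-[150,60])*4; cv2.circle(im,tuple(int(v) for v in u),3,c,-1)
mk(P,(0,255,255))
for z in (.075,.153,.215,.246): mk([P[0],P[1],z],(0,0,255))
im=cv2.resize(im[:1200,:800],(533,800))[:,:]
cv2.imwrite('pics/s2.png',im[150:750])
E
```

```text
clock: 4.2
position: [0.5613, 0.2129, 0.2713]
tool_rot: [3.141, 0.004, 0.332]
force: [0.1, -0.9, 1.2]
grip_width: 0.0509
finger_force: 0.0
[0.56213424 0.21285327 0.27308942] [3.14118263e+00 1.00751256e-03 3.30806223e-01]
```

View pics/s2.png

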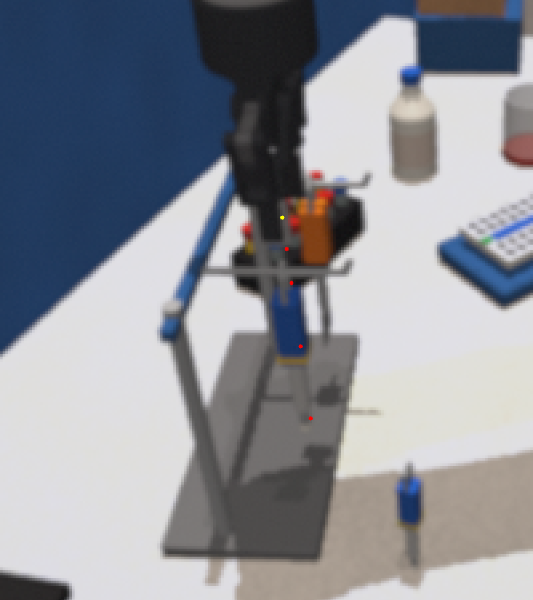

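The yellow and red markers (tool axis) sit about 2 to 3 camera pixels right of the wand handle at (290,325). The wand is therefore about 5 mm away, which matches the estimate of (0.5635, 0.221).

```bash
python3 -m handwheel '[{"dx":0.4,"dy":-0.7,"dz":0,"wx":0,"wy":0,"wz":0,"claw":60},{"dx":0,"dy":0,"dz":2,"wx":0,"wy":0,"wz":0,"claw":60},{"dx":0,"dy":0,"dz":2,"wx":0,"wy":0,"wz":0,"claw":60},{"dx":0,"dy":0,"dz":2,"wx":0,"wy":0,"wz":0,"claw":60},{"dx":0,"dy":0,"dz":2,"wx":0,"wy":0,"wz":0,"claw":60},{"dx":0,"dy":0,"dz":1,"wx":0,"wy":0,"wz":0,"claw":60},{"dx":0,"dy":0,"dz":0,"wx":0,"wy":0,"wz":0,"claw":60}]'
python3 - <<'E'
from h import *
S=grab('side'); s=monitor.observe(); P=np.array(s['position']); print(P,s['tool_rot'])
im=cv2.resize(S['frame'][140:300,200:340],None,fx=3.7,fy=3.7,interpolation=3)
cv2.imwrite('pics/s3.png',im)
E
```

```text
clock: 5.12
position: [0.5637, 0.2217, 0.1834]
tool_rot: [-3.142, -0.0, 0.331]
force: [-0.3, 0.1, -0.2]
grip_width: 0.0512
finger_force: 0.0
[0.56389002 0.22184115 0.18382183] [-3.14146734e+00 -9.20258363e-04  3.31499102e-01]
```

View pics/s3.png

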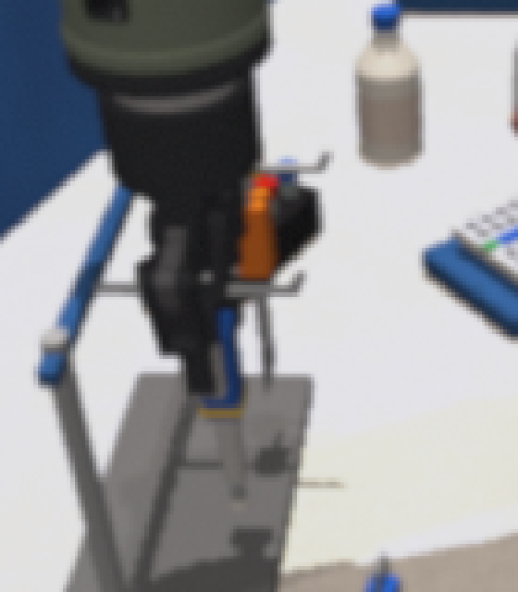

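The fingers straddle the peg and the blue handle at (230,345), clear of the orange scraper at (258,235). Next I close the grip.

```bash
python3 -m handwheel '[{"dx":0,"dy":0,"dz":0,"wx":0,"wy":0,"wz":0,"claw":40},{"dx":0,"dy":0,"dz":0,"wx":0,"wy":0,"wz":0,"claw":28},{"dx":0,"dy":0,"dz":0,"wx":0,"wy":0,"wz":0,"claw":10},{"dx":0,"dy":0,"dz":0,"wx":0,"wy":0,"wz":0,"claw":10},{"dx":0,"dy":0,"dz":0,"wx":0,"wy":0,"wz":0,"claw":10},{"dx":0,"dy":0,"dz":0,"wx":0,"wy":0,"wz":0,"claw":10}]' 60
```

```text
clock: 5.92
position: [0.5637, 0.2225, 0.1835]
tool_rot: [-3.141, -0.001, 0.332]
force: [0.3, 5.5, 4.3]
grip_width: 0.021
finger_force: 59.2
```

```bash
python3 -m handwheel '[{"dx":0,"dy":-0.15,"dz":-0.2,"wx":0,"wy":0,"wz":0,"claw":10},{"dx":0,"dy":0,"dz":-0.4,"wx":0,"wy":0,"wz":0,"claw":10},{"dx":0,"dy":0,"dz":-0.4,"wx":0,"wy":0,"wz":0,"claw":10},{"dx":0,"dy":0,"dz":-0.3,"wx":0,"wy":0,"wz":0,"claw":10},{"dx":0,"dy":0,"dz":0,"wx":0,"wy":0,"wz":0,"claw":10},{"dx":0,"dy":0,"dz":0,"wx":0,"wy":0,"wz":0,"claw":10}]'
```

```text
clock: 6.68
position: [0.563, 0.223, 0.1959]
tool_rot: [3.142, 0.0, 0.332]
force: [-0.4, 0.1, -1.6]
grip_width: 0.0211
finger_force: 58.7
```

```bash
python3 -m handwheel '[{"dx":-1,"dy":0,"dz":0,"wx":0,"wy":0,"wz":0,"claw":10},{"dx":-1.2,"dy":0,"dz":0,"wx":0,"wy":0,"wz":0,"claw":10},{"dx":-1.2,"dy":0,"dz":0,"wx":0,"wy":0,"wz":0,"claw":10},{"dx":-1.1,"dy":0,"dz":0,"wx":0,"wy":0,"wz":0,"claw":10},{"dx":0,"dy":0,"dz":0,"wx":0,"wy":0,"wz":0,"claw":10}]'
python3 - <<'E'
from h import *
T,S=grab('top'),grab('side')
print(atz(S,302/2.66+190,575/2.66+120,0),atz(T,198.5,236,.1))
im=cv2.resize(S['frame'][140:300,200:340],None,fx=3.7,fy=3.7,interpolation=3)
cv2.imwrite('pics/s4.png',im)
E
```

```text
clock: 7.3
position: [0.5199, 0.2082, 0.1963]
tool_rot: [3.141, -0.0, 0.332]
force: [-0.2, 0.3, -0.9]
grip_width: 0.0214
finger_force: 58.7
[0.44616396 0.28519219 0.        ] [0.44846707 0.25364253 0.1       ]
```

View pics/s4.png

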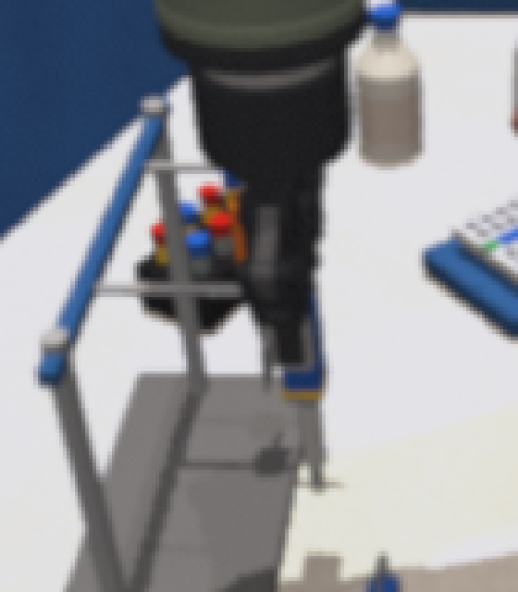

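The wand is in the grip. The loop, hidden by the fingers at (285,300), is near the peg's end at about (240,290). I keep drawing it off.

```bash
python3 -m handwheel '[{"dx":-1.2,"dy":0,"dz":0,"wx":0,"wy":0,"wz":0,"claw":10},{"dx":-1.2,"dy":0,"dz":0,"wx":0,"wy":0,"wz":0,"claw":10},{"dx":-1,"dy":0,"dz":0,"wx":0,"wy":0,"wz":0,"claw":10},{"dx":0,"dy":0,"dz":-2,"wx":0,"wy":0,"wz":0,"claw":10},{"dx":0,"dy":0,"dz":-3,"wx":0,"wy":0,"wz":0,"claw":10},{"dx":0,"dy":0,"dz":0,"wx":0,"wy":0,"wz":0,"claw":10}]'; python3 -m handwheel '[{"dx":-1.4,"dy":3.8,"dz":0,"wx":0,"wy":0,"wz":0,"claw":10},{"dx":-1.9,"dy":4.9,"dz":0,"wx":0,"wy":0,"wz":0,"claw":10},{"dx":-1.9,"dy":4.9,"dz":0,"wx":0,"wy":0,"wz":0,"claw":10},{"dx":-1.9,"dy":4.9,"dz":0,"wx":0,"wy":0,"wz":0,"claw":10},{"dx":-1.9,"dy":4.9,"dz":0,"wx":0,"wy":0,"wz":0,"claw":10},{"dx":-1.9,"dy":4.9,"dz":0,"wx":0,"wy":0,"wz":0,"claw":10},{"dx":-1.9,"dy":4.9,"dz":0,"wx":0,"wy":0,"wz":0,"claw":10},{"dx":-1.9,"dy":4.8,"dz":0,"wx":0,"wy":0,"wz":0,"claw":10}]'; python3 -m handwheel '[{"dx":0,"dy":0,"dz":3,"wx":0,"wy":0,"wz":0,"claw":10},{"dx":0,"dy":0,"dz":2.5,"wx":0,"wy":0,"wz":0,"claw":10},{"dx":0,"dy":0,"dz":0,"wx":0,"wy":0,"wz":0,"claw":10},{"dx":0,"dy":0,"dz":0,"wx":0,"wy":0,"wz":0,"claw":10}]'
python3 - <<'E'
from h import *
T,S=grab('top'),grab('side'); s=monitor.observe(); P=np.array(s['position']); print(P,s['tool_rot'],s['force'])
for n,f in (('top',T),('side',S)):
    cv2.imwrite(f'pics/{n}5.png',f['frame'])
    for m in optics.masks_of('wand_tip',n): print(n,m['p'],m['rect'])
    print(n,proj(f,P-[0,0,.1035]),proj(f,P-[0,0,.1085]))
a=cv2.resize(S['frame'][130:230,290:400],None,fx=5,fy=5,interpolation=3); b=cv2.resize(T['frame'][150:270,320:430],None,fx=2.3,fy=4.17,interpolation=3)
b=cv2.resize(T['frame'][170:260,325:415],(250,250),interpolation=3); c=np.zeros((500,800,3),np.uint8); c[:,:550]=a; c[:250,550:]=b
cv2.imwrite('pics/v5.png',c)
E
```

```text
clock: 8.15
position: [0.4887, 0.1976, 0.2478]
tool_rot: [-3.142, -0.003, 0.332]
force: [0.8, -0.0, -1.2]
grip_width: 0.0209
finger_force: 58.8
clock: 9.15
position: [0.4723, -0.2114, 0.2454]
tool_rot: [-3.141, 0.0, 0.332]
force: [1.4, -0.0, -1.1]
grip_width: 0.0212
finger_force: 58.6
clock: 9.65
position: [0.4733, -0.2097, 0.1916]
tool_rot: [3.141, -0.0, 0.332]
force: [0.2, 0.2, -0.6]
grip_width: 0.0211
finger_force: 58.9
[ 0.47345677 -0.20982106  0.19190757] [ 3.14069883e+00 -1.03720968e-03  3.31901180e-01] [-0.16124722  0.65787533 -1.33028242]
top [395.92858042 228.31820727] [395.59773673 228.37681691]
side 0.37 [340.5, 148.5, 21.8, 31.5]
side [361.3512456  180.67726214] [361.27910402 182.12936599]
```

View pics/v5.png

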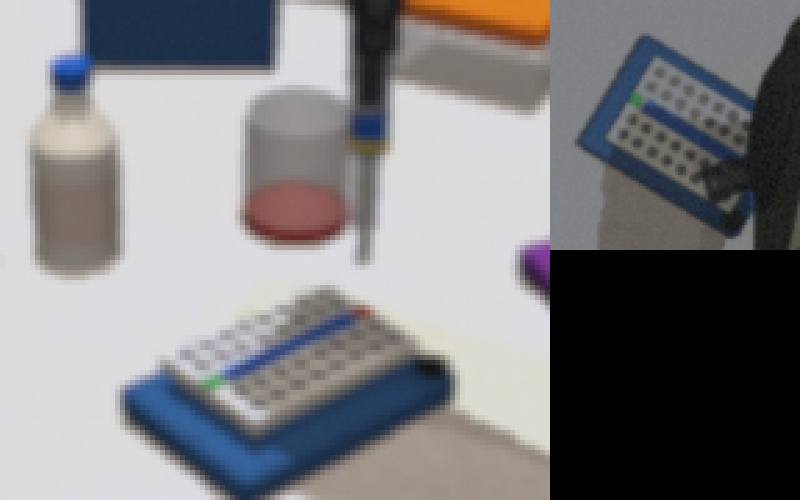

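The tip is at crop (362,265), the red dot at (362,313) and the green square at (213,383). The tip is about 2.5 mm toward tool -x of the nominal axis and about 35 mm above the plate.

```bash
python3 -m handwheel '[{"dx":0.3,"dy":0.05,"dz":0.5,"wx":0,"wy":0,"wz":0,"claw":10},{"dx":0,"dy":0,"dz":0.7,"wx":0,"wy":0,"wz":0,"claw":10},{"dx":0,"dy":0,"dz":0.6,"wx":0,"wy":0,"wz":0,"claw":10},{"dx":0,"dy":0,"dz":0.4,"wx":0,"wy":0,"wz":0,"claw":10},{"dx":0,"dy":0,"dz":0.1,"wx":0,"wy":0,"wz":0,"claw":10},{"dx":0,"dy":0,"dz":0,"wx":0,"wy":0,"wz":0,"claw":10},{"dx":0,"dy":0,"dz":0,"wx":0,"wy":0,"wz":0,"claw":10}]'
python3 - <<'E'
from h import *
S=grab('side'); s=monitor.observe(); P=np.array(s['position']); print(P,s['tool_rot'],s['force'])
cv2.imwrite('pics/v6.png',cv2.resize(S['frame'][150:220,310:400],None,fx=8,fy=8,interpolation=3))
E
```

```text
clock: 10.72
position: [0.4761, -0.2093, 0.1681]
tool_rot: [3.141, -0.0, 0.332]
force: [-0.3, -0.0, -1.2]
grip_width: 0.0209
finger_force: 58.9
[ 0.47614276 -0.20933514  0.16814292] [ 3.14144007e+00 -2.19716407e-04  3.31700967e-01] [ 0.52713463 -0.3513386  -1.40676945]
```

View pics/v6.png

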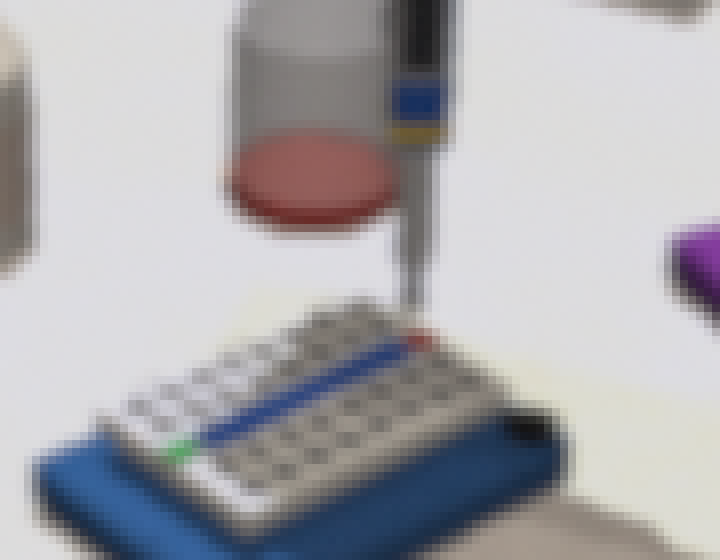

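The ball tip is at about (411,317). The strip's red end is at about (405,345) and the red dot at (418,340). I feel downward from here.

```bash
python3 -m handwheel '[{"dx":0,"dy":0,"dz":0.1,"wx":0,"wy":0,"wz":0,"claw":10},{"dx":0,"dy":0,"dz":0.1,"wx":0,"wy":0,"wz":0,"claw":10},{"dx":0,"dy":0,"dz":0.1,"wx":0,"wy":0,"wz":0,"claw":10},{"dx":0,"dy":0,"dz":0,"wx":0,"wy":0,"wz":0,"claw":10}]'; python3 -m handwheel '[{"dx":0,"dy":0,"dz":0.1,"wx":0,"wy":0,"wz":0,"claw":10},{"dx":0,"dy":0,"dz":0.1,"wx":0,"wy":0,"wz":0,"claw":10},{"dx":0,"dy":0,"dz":0.05,"wx":0,"wy":0,"wz":0,"claw":10},{"dx":0,"dy":0,"dz":0,"wx":0,"wy":0,"wz":0,"claw":10}]'
```

```text
clock: 11.28
position: [0.476, -0.2093, 0.1649]
tool_rot: [-3.141, 0.0, 0.332]
force: [-0.9, -0.4, -0.9]
grip_width: 0.0213
finger_force: 58.9
clock: 11.78
position: [0.4761, -0.2093, 0.1624]
tool_rot: [-3.142, 0.0, 0.332]
force: [-0.0, -0.3, -0.7]
grip_width: 0.021
finger_force: 58.9
```

```bash
python3 -m handwheel '[{"dx":0,"dy":0,"dz":0.05,"wx":0,"wy":0,"wz":0,"claw":10},{"dx":0,"dy":0,"dz":0.05,"wx":0,"wy":0,"wz":0,"claw":10},{"dx":0,"dy":0,"dz":0.05,"wx":0,"wy":0,"wz":0,"claw":10},{"dx":0,"dy":0,"dz":0.05,"wx":0,"wy":0,"wz":0,"claw":10},{"dx":0,"dy":0,"dz":0,"wx":0,"wy":0,"wz":0,"claw":10}]'
python3 - <<'E'
from h import *
S=grab('side'); s=monitor.observe(); P=np.array(s['position']); print(P,s['tool_rot'],s['force'])
cv2.imwrite('pics/v7.png',cv2.resize(S['frame'][160:210,320:380],None,fx=10,fy=10,interpolation=3))
E
```

```text
clock: 12.4
position: [0.476, -0.2093, 0.1605]
tool_rot: [-3.142, 0.0, 0.332]
force: [-0.2, -0.8, -0.4]
grip_width: 0.0215
finger_force: 58.9
[ 0.47605839 -0.20928613  0.16047223] [-3.14154404e+00  4.70423136e-07  3.31748302e-01] [ 0.47620006 -0.3609765  -0.94806438]
```

View pics/v7.png

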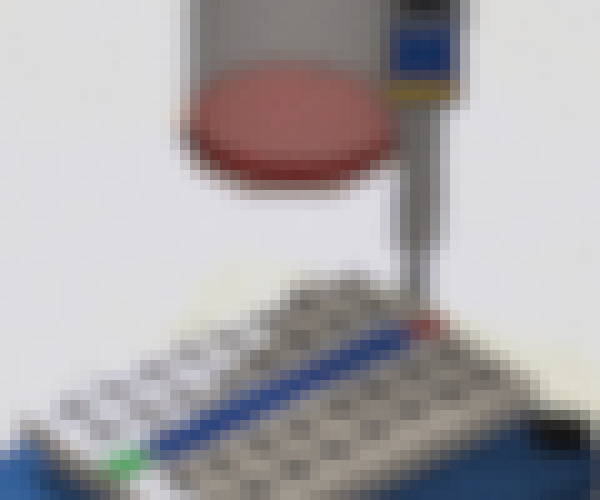

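The gold band is at about (425,95), which puts the tip at about (418,322). That is the strip/red-dot boundary, so contact is close.

```bash
python3 -m handwheel '[{"dx":0,"dy":0,"dz":0.05,"wx":0,"wy":0,"wz":0,"claw":10},{"dx":0,"dy":0,"dz":0.05,"wx":0,"wy":0,"wz":0,"claw":10},{"dx":0,"dy":0,"dz":0.05,"wx":0,"wy":0,"wz":0,"claw":10},{"dx":0,"dy":0,"dz":0.05,"wx":0,"wy":0,"wz":0,"claw":10},{"dx":0,"dy":0,"dz":0,"wx":0,"wy":0,"wz":0,"claw":10}]'
```

```text
clock: 13.08
position: [0.4761, -0.2093, 0.1585]
tool_rot: [-3.142, 0.0, 0.332]
force: [-0.1, -0.6, -1.2]
grip_width: 0.0213
finger_force: 58.9
```

```bash
python3 -m handwheel '[{"dx":0,"dy":0,"dz":0.05,"wx":0,"wy":0,"wz":0,"claw":10},{"dx":0,"dy":0,"dz":0.05,"wx":0,"wy":0,"wz":0,"claw":10},{"dx":0,"dy":0,"dz":0.05,"wx":0,"wy":0,"wz":0,"claw":10},{"dx":0,"dy":0,"dz":0.05,"wx":0,"wy":0,"wz":0,"claw":10},{"dx":0,"dy":0,"dz":0,"wx":0,"wy":0,"wz":0,"claw":10}]'
```

```text
clock: 13.7
position: [0.4761, -0.2093, 0.1565]
tool_rot: [3.142, -0.0, 0.332]
force: [-1.1, -0.2, 0.1]
grip_width: 0.0212
finger_force: 59.0
```

Run:
```python
from h import *
S=grab('side'); s=monitor.observe(); P=np.array(s['position']); print(P,s['force'])
f=S
# side-view rays at candidate plate heights
for z in (.042,.046,.050): print(z,'red',atz(S,362.6,192.4,z)[:2],'green',atz(S,332.6,206.4,z)[:2])
```

```text
[ 0.47607817 -0.20930563  0.1565113 ] [ 0.30892076 -0.02700054 -1.02825651]
0.042 red [ 0.47036838 -0.21965432] green [ 0.53037292 -0.11909491]
0.046 red [ 0.46879529 -0.21365873] green [ 0.52841227 -0.11374883]
0.05 red [ 0.46722221 -0.20766314] green [ 0.52645162 -0.10840275]
```

```bash
python3 -m handwheel '[{"dx":0,"dy":0,"dz":0.05,"wx":0,"wy":0,"wz":0,"claw":10},{"dx":0,"dy":0,"dz":0.05,"wx":0,"wy":0,"wz":0,"claw":10},{"dx":0,"dy":0,"dz":0.05,"wx":0,"wy":0,"wz":0,"claw":10},{"dx":0,"dy":0,"dz":0.05,"wx":0,"wy":0,"wz":0,"claw":10},{"dx":0,"dy":0,"dz":0,"wx":0,"wy":0,"wz":0,"claw":10}]'
```

```text
clock: 14.38
position: [0.4761, -0.2094, 0.1545]
tool_rot: [3.141, -0.0, 0.332]
force: [-0.4, -0.6, 2.7]
grip_width: 0.0209
finger_force: 59.4
```

Contact, at about 3.8 N net of the wand's weight. I check where on the strip the tip is.

Run:
```python
from h import *
S=grab('side'); s=monitor.observe(); P=np.array(s['position']); print(P,s['force'],s['moment'])
fs=[S['frame']]+[grab('side')['frame'] for _ in range(3)]
im=np.mean(fs,0).astype(np.uint8)
cv2.imwrite('pics/v8.png',cv2.resize(im[160:210,320:380],None,fx=12,fy=12,interpolation=cv2.INTER_LANCZOS4))
for z in (.106,.108,.11,.112): print(z,proj(S,P-[0,0,z]),proj(S,P-[.0025,.001,z]))
print(monitor.observe()['force'])
```

```text
[ 0.47611542 -0.20934985  0.15453086] [-0.68854095 -0.43157051  3.80953617] [-0.08399294  0.07921388 -0.03073588]
0.106 [359.88779262 191.97200368] [360.78274503 191.95691475]
0.108 [359.86064699 192.53063351] [360.75469786 192.51554689]
0.11 [359.83354087 193.08814121] [360.72669167 193.07305697]
0.112 [359.80647422 193.64452951] [360.6987264  193.62944773]
[-0.45145226 -0.55826377  2.71860784]
```

View pics/v8.png

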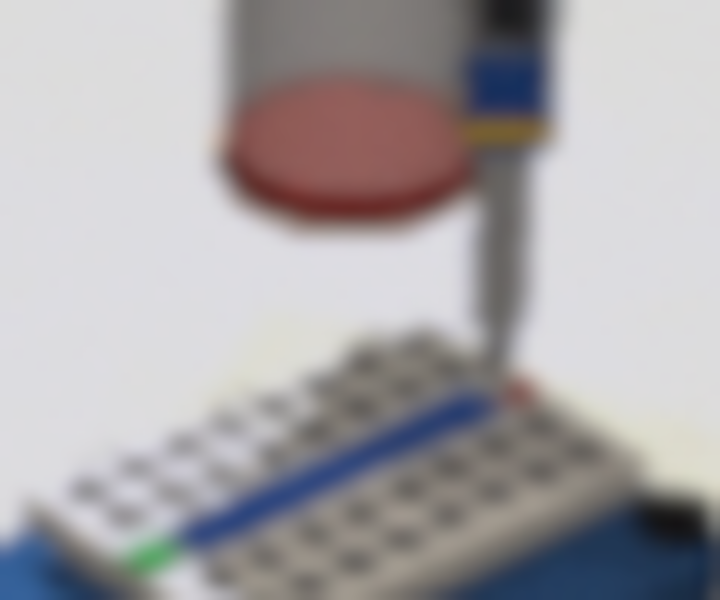

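Run:
```python
from h import *
a=cv2.imread('pics/side0.png').astype(int); b=np.mean([grab('side')['frame'] for _ in range(4)],0).astype(int)
for n,i in (('before',a),('now',b)):
    print(n,'B-G then R-G, cols 352..367')
    for v in range(186,199): print(v,(i[v,352:368,0]-i[v,352:368,1]).tolist(),(i[v,357:368,2]-i[v,357:368,1]).tolist(),i[v,356:367,1].tolist())
print(monitor.observe()['force'])
```

```text
before B-G then R-G, cols 352..367
186 [6, 5, 6, 5, 5, 6, 6, 5, 5, 5, 5, 5, 5, 5, 4, 5] [1, 1, 0, 1, 1, 1, 0, 0, 1, 1, 1] [216, 216, 217, 218, 218, 218, 218, 218, 218, 218, 218]
187 [8, 8, 8, 9, 8, 5, 6, 5, 6, 4, 5, 6, 5, 4, 3, 3] [0, 1, 0, 1, 1, 1, 1, 1, 0, 0, 0] [208, 214, 216, 218, 218, 218, 218, 218, 218, 218, 218]
188 [7, 4, 4, 7, 9, 8, 5, 6, 5, 6, 6, 5, 5, 4, 4, 4] [2, 0, 1, 0, 0, 0, 0, 1, 1, 1, 1] [200, 209, 215, 217, 219, 218, 218, 218, 218, 218, 218]
189 [5, 5, 5, 6, 8, 7, 8, 6, 5, 5, 6, 5, 5, 5, 5, 5] [2, 1, 1, 0, 0, 0, 0, 1, 1, 1, 1] [187, 190, 199, 212, 217, 217, 216, 218, 218, 218, 218]
190 [6, 7, 7, 7, 5, 5, 6, 8, 8, 8, 7, 7, 6, 4, 5, 5] [3, 2, 2, 8, 16, 21, 17, 7, 1, 1, 1] [168, 158, 174, 199, 205, 195, 191, 199, 211, 217, 218]
191 [6, 5, 5, 7, 8, 12, 14, 14, 11, 6, 3, 4, 6, 7, 4, 3] [-1, -2, 4, 25, 57, 75, 63, 34, 10, 1, 0] [172, 158, 166, 182, 174, 144, 132, 149, 181, 208, 217]
192 [5, 5, 8, 14, 23, 34, 42, 40, 32, 19, 5, 2, 5, 6, 4, 2] [-8, -12, -1, 35, 83, 109, 89, 50, 17, 3, 1] [181, 166, 153, 149, 131, 100, 86, 113, 159, 198, 214]
193 [9, 14, 24, 36, 51, 68, 78, 
[... 2299 characters left out ...]
 85, 103, 113, 109, 107, 119, 143]
195 [19, 31, 41, 47, 46, 39, 31, 21, 12, 1, -4, -6, -5, -5, -7, -8] [-14, -9, -5, -1, 2, 5, 5, 4, 5, 5, 5] [66, 73, 82, 91, 102, 114, 118, 111, 100, 100, 117]
196 [41, 47, 46, 39, 28, 17, 8, 2, 0, -3, -5, -6, -6, -6, -6, -6] [-3, 0, 2, 3, 3, 5, 6, 5, 5, 5, 6] [87, 101, 111, 112, 104, 103, 109, 115, 113, 111, 114]
197 [44, 37, 26, 17, 9, 2, -3, -5, -5, -5, -6, -6, -7, -7, -7, -5] [3, 5, 6, 5, 5, 5, 6, 6, 6, 5, 6] [105, 113, 119, 117, 106, 100, 109, 120, 123, 121, 116]
198 [25, 14, 5, 0, -1, -3, -6, -7, -7, -6, -8, -6, -6, -5, -6, -7] [4, 4, 5, 7, 7, 5, 6, 5, 6, 6, 5] [104, 99, 107, 118, 120, 118, 120, 117, 111, 109, 113]
[ 0.12228687 -0.9903201   3.48271518]
```

Measured numerically, the tip contact is at about pixel (360.9, 192.7). That is on the strip centreline, just at the red end (s ≈ -52 mm). I press about 0.8 mm more and start stroking at 16 mm/s.

```bash
python3 -m handwheel '[{"dx":0,"dy":0,"dz":0.04,"wx":0,"wy":0,"wz":0,"claw":10},{"dx":0,"dy":0,"dz":0.04,"wx":0,"wy":0,"wz":0,"claw":10},{"dx":0.153,"dy":-0.129,"dz":0,"wx":0,"wy":0,"wz":0,"claw":10},{"dx":0.153,"dy":-0.129,"dz":0,"wx":0,"wy":0,"wz":0,"claw":10},{"dx":0.153,"dy":-0.129,"dz":0,"wx":0,"wy":0,"wz":0,"claw":10},{"dx":0.153,"dy":-0.129,"dz":0,"wx":0,"wy":0,"wz":0,"claw":10}]'; python3 -c "
from workcell import monitor
s=monitor.observe();print(s['position'],s['force'])"
```

```text
clock: 15.52
position: [0.4801, -0.2023, 0.1537]
tool_rot: [-3.142, 0.0, 0.332]
force: [-1.6, -3.2, 4.8]
grip_width: 0.0213
finger_force: 60.2
[ 0.48013514 -0.20232859  0.15365016] [-1.61041427 -3.24250317  4.8399349 ]
```

```bash
python3 -m handwheel '[{"dx":0.153,"dy":-0.129,"dz":0,"wx":0,"wy":0,"wz":0,"claw":10},{"dx":0.153,"dy":-0.129,"dz":0,"wx":0,"wy":0,"wz":0,"claw":10},{"dx":0.153,"dy":-0.129,"dz":0,"wx":0,"wy":0,"wz":0,"claw":10},{"dx":0.153,"dy":-0.129,"dz":0,"wx":0,"wy":0,"wz":0,"claw":10},{"dx":0.153,"dy":-0.129,"dz":0,"wx":0,"wy":0,"wz":0,"claw":10},{"dx":0.153,"dy":-0.129,"dz":0,"wx":0,"wy":0,"wz":0,"claw":10}]'
```

```text
clock: 16.27
position: [0.4864, -0.192, 0.1537]
tool_rot: [-3.142, 0.0, 0.332]
force: [-1.3, -2.4, 4.0]
grip_width: 0.0209
finger_force: 60.2
```

```bash
python3 -m handwheel '[{"dx":0.153,"dy":-0.129,"dz":0.006,"wx":0,"wy":0,"wz":0,"claw":10},{"dx":0.153,"dy":-0.129,"dz":0.006,"wx":0,"wy":0,"wz":0,"claw":10},{"dx":0.153,"dy":-0.129,"dz":0.006,"wx":0,"wy":0,"wz":0,"claw":10},{"dx":0.153,"dy":-0.129,"dz":0.006,"wx":0,"wy":0,"wz":0,"claw":10},{"dx":0.153,"dy":-0.129,"dz":0.006,"wx":0,"wy":0,"wz":0,"claw":10},{"dx":0.153,"dy":-0.129,"dz":0.006,"wx":0,"wy":0,"wz":0,"claw":10}]'
```

```text
clock: 17.02
position: [0.4925, -0.1817, 0.1533]
tool_rot: [3.142, 0.0, 0.332]
force: [-2.3, -2.9, 5.5]
grip_width: 0.021
finger_force: 60.3
```

```bash
python3 -m handwheel '[{"dx":0.153,"dy":-0.129,"dz":0,"wx":0,"wy":0,"wz":0,"claw":10},{"dx":0.153,"dy":-0.129,"dz":0,"wx":0,"wy":0,"wz":0,"claw":10},{"dx":0.153,"dy":-0.129,"dz":0,"wx":0,"wy":0,"wz":0,"claw":10},{"dx":0.153,"dy":-0.129,"dz":0,"wx":0,"wy":0,"wz":0,"claw":10},{"dx":0.153,"dy":-0.129,"dz":0,"wx":0,"wy":0,"wz":0,"claw":10},{"dx":0.153,"dy":-0.129,"dz":0,"wx":0,"wy":0,"wz":0,"claw":10}]'
python3 - <<'E'
from workcell import monitor,optics
for _ in range(3): s=monitor.observe();print(s['position'][2],s['force']); optics.grab_frame('side')
E
```

```text
clock: 17.77
position: [0.4987, -0.1714, 0.1533]
tool_rot: [-3.142, 0.0, 0.332]
force: [-1.8, -3.0, 5.7]
grip_width: 0.0208
finger_force: 60.3
0.15332151876322023 [-1.78935157 -3.04523609  5.68283335]
0.15333218172086094 [-2.1513342  -1.41331644  5.1908847 ]
0.1533177270912351 [-2.68871199 -1.98798673  4.7582031 ]
```

```bash
python3 -m handwheel '[{"dx":0.153,"dy":-0.129,"dz":0,"wx":0,"wy":0,"wz":0,"claw":10},{"dx":0.153,"dy":-0.129,"dz":0,"wx":0,"wy":0,"wz":0,"claw":10},{"dx":0.153,"dy":-0.129,"dz":0,"wx":0,"wy":0,"wz":0,"claw":10},{"dx":0.153,"dy":-0.129,"dz":0,"wx":0,"wy":0,"wz":0,"claw":10},{"dx":0.153,"dy":-0.129,"dz":0,"wx":0,"wy":0,"wz":0,"claw":10},{"dx":0.153,"dy":-0.129,"dz":0,"wx":0,"wy":0,"wz":0,"claw":10}]'
```

```text
clock: 18.68
position: [0.5048, -0.1611, 0.1533]
tool_rot: [-3.142, 0.0, 0.332]
force: [-2.4, -3.5, 4.5]
grip_width: 0.0217
finger_force: 60.2
```

Run:
```python
from h import *
a=cv2.imread('pics/side0.png').astype(int); b=np.mean([grab('side')['frame'] for _ in range(4)],0).astype(int)
s=monitor.observe();P=np.array(s['position']);print(P,s['force'])
f=optics.grab_frame('side'); print(proj(f,P-[0,0,.1085])-proj(f,np.array([.4761,-.2093,.1545])-[0,0,.1085])+[360.9,192.7])
for n,i in (('before',a),('now',b)):
    for v in range(194,208): print(v,(i[v,336:354,0]-i[v,336:354,1]).tolist(),i[v,336:354,1].tolist())
```

```text
[ 0.50493537 -0.16071288  0.15330319] [-1.57814082 -1.45627983  5.25387091]
[346.66727629 199.68529757]
194 [6, 5, 5, 7, 6, 6, 5, 5, 7, 7, 8, 7, 6, 5, 8, 15, 23, 35] [211, 194, 177, 178, 184, 177, 163, 163, 178, 189, 192, 191, 179, 163, 160, 174, 187, 178]
195 [6, 5, 4, 5, 5, 7, 7, 8, 6, 5, 4, 7, 10, 15, 23, 36, 51, 68] [194, 180, 162, 160, 176, 188, 190, 187, 177, 161, 162, 178, 191, 191, 182, 171, 158, 139]
196 [5, 6, 6, 6, 6, 5, 7, 7, 6, 6, 8, 12, 21, 34, 51, 69, 83, 91] [173, 182, 182, 178, 180, 183, 181, 184, 178, 164, 162, 174, 183, 179, 161, 138, 120, 109]
197 [5, 6, 8, 8, 7, 4, 4, 7, 12, 18, 24, 33, 50, 67, 83, 91, 88, 75] [167, 182, 193, 196, 187, 168, 154, 163, 178, 183, 180, 167, 149, 136, 119, 109, 110, 121]
198 [6, 5, 5, 6, 6, 7, 11, 19, 31, 44, 55, 68, 84, 91, 86, 72, 55, 38] [182, 172, 175, 185, 189, 176, 158, 159, 169, 167, 155, 135, 116, 108, 113, 127, 145, 160]
199 [7, 4, 3, 7, 13, 21, 33, 47, 61, 77, 87, 91, 87, 72, 53, 35, 24, 14] [185, 161, 152, 166, 184, 185, 168, 150, 139, 126, 115, 109, 111, 127, 149, 169, 179, 180]
200 [7, 9, 13, 23, 35, 49, 65, 79, 89, 92, 8
[... 2780 characters left out ...]
111, 119, 118, 108, 107, 117, 124, 127]
204 [45, 46, 39, 32, 22, 10, 2, -4, -5, -5, -5, -6, -8, -7, -8, -7, -6, -5] [71, 68, 74, 81, 91, 104, 117, 124, 116, 103, 100, 112, 123, 124, 125, 120, 109, 101]
205 [30, 28, 18, 8, 3, -1, -4, -7, -8, -6, -7, -7, -7, -7, -7, -7, -6, -5] [94, 93, 102, 110, 109, 106, 111, 121, 124, 118, 116, 120, 122, 120, 122, 123, 115, 105]
206 [8, 9, 2, -4, -5, -5, -5, -6, -8, -8, -9, -8, -6, -5, -6, -7, -9, -9] [122, 113, 117, 122, 116, 103, 100, 112, 126, 131, 134, 131, 114, 102, 110, 128, 139, 137]
207 [-6, -2, -4, -6, -8, -8, -6, -7, -8, -7, -8, -8, -7, -6, -7, -9, -10, -10] [133, 112, 107, 116, 123, 119, 114, 117, 120, 121, 129, 133, 124, 115, 122, 139, 150, 148]
```

The tip is centred on the strip within about 1 mm, at s ≈ +4 mm, with 47 mm left to go.

```bash
python3 -m handwheel '[{"dx":0.153,"dy":-0.129,"dz":0,"wx":0,"wy":0,"wz":0,"claw":10},{"dx":0.153,"dy":-0.129,"dz":0,"wx":0,"wy":0,"wz":0,"claw":10},{"dx":0.153,"dy":-0.129,"dz":0,"wx":0,"wy":0,"wz":0,"claw":10},{"dx":0.153,"dy":-0.129,"dz":0,"wx":0,"wy":0,"wz":0,"claw":10},{"dx":0.153,"dy":-0.129,"dz":0,"wx":0,"wy":0,"wz":0,"claw":10},{"dx":0.153,"dy":-0.129,"dz":0,"wx":0,"wy":0,"wz":0,"claw":10}]'; python3 -c "
from workcell import monitor
s=monitor.observe();print(s['position'],s['force'])"
```

```text
clock: 19.68
position: [0.511, -0.1508, 0.1533]
tool_rot: [-3.142, 0.0, 0.332]
force: [-1.7, -2.5, 5.1]
grip_width: 0.0211
finger_force: 60.1
[ 0.510954   -0.15076879  0.15332057] [-1.67500439 -2.54026589  5.12837586]
```

```bash
python3 -m handwheel '[{"dx":0.153,"dy":-0.129,"dz":0,"wx":0,"wy":0,"wz":0,"claw":10},{"dx":0.153,"dy":-0.129,"dz":0,"wx":0,"wy":0,"wz":0,"claw":10},{"dx":0.153,"dy":-0.129,"dz":0,"wx":0,"wy":0,"wz":0,"claw":10},{"dx":0.153,"dy":-0.129,"dz":0,"wx":0,"wy":0,"wz":0,"claw":10},{"dx":0.153,"dy":-0.129,"dz":0,"wx":0,"wy":0,"wz":0,"claw":10},{"dx":0.153,"dy":-0.129,"dz":0,"wx":0,"wy":0,"wz":0,"claw":10}]'
```

```text
clock: 20.42
position: [0.5171, -0.1405, 0.1533]
tool_rot: [-3.142, 0.0, 0.332]
force: [-1.5, -3.4, 4.3]
grip_width: 0.0213
finger_force: 60.1
```

```bash
python3 -m handwheel '[{"dx":0.153,"dy":-0.129,"dz":0,"wx":0,"wy":0,"wz":0,"claw":10},{"dx":0.153,"dy":-0.129,"dz":0,"wx":0,"wy":0,"wz":0,"claw":10},{"dx":0.153,"dy":-0.129,"dz":0,"wx":0,"wy":0,"wz":0,"claw":10},{"dx":0.153,"dy":-0.129,"dz":0,"wx":0,"wy":0,"wz":0,"claw":10},{"dx":0.153,"dy":-0.129,"dz":0,"wx":0,"wy":0,"wz":0,"claw":10},{"dx":0.153,"dy":-0.129,"dz":0,"wx":0,"wy":0,"wz":0,"claw":10}]'
```

```text
clock: 21.18
position: [0.5233, -0.1302, 0.1533]
tool_rot: [-3.142, 0.0, 0.332]
force: [-2.6, -3.7, 4.9]
grip_width: 0.0214
finger_force: 60.1
```

```bash
python3 -m handwheel '[{"dx":0.153,"dy":-0.129,"dz":0,"wx":0,"wy":0,"wz":0,"claw":10},{"dx":0.153,"dy":-0.129,"dz":0,"wx":0,"wy":0,"wz":0,"claw":10},{"dx":0.153,"dy":-0.129,"dz":0,"wx":0,"wy":0,"wz":0,"claw":10},{"dx":0.153,"dy":-0.129,"dz":0,"wx":0,"wy":0,"wz":0,"claw":10},{"dx":0.153,"dy":-0.129,"dz":0,"wx":0,"wy":0,"wz":0,"claw":10},{"dx":0,"dy":0,"dz":0,"wx":0,"wy":0,"wz":0,"claw":10}]'
python3 - <<'E'
from h import *
a=cv2.imread('pics/side0.png').astype(int); b=np.mean([grab('side')['frame'] for _ in range(3)],0).astype(int)
print(monitor.observe()['force'])
for n,i in (('before',a),('now',b)):
    print(n,'B-G | G-R cols 328..341')
    for v in range(201,211): print(v,(i[v,328:342,0]-i[v,328:342,1]).tolist(),(i[v,328:342,1]-i[v,328:342,2]).tolist())
E
```

```text
clock: 21.92
position: [0.5286, -0.1213, 0.1533]
tool_rot: [-3.141, -0.0, 0.332]
force: [-0.7, -0.2, 4.5]
grip_width: 0.0212
finger_force: 59.7
[-1.53547892  0.58298107  4.41017498]
before B-G | G-R cols 328..341
201 [6, 7, 9, 9, 8, 5, 6, 8, 14, 24, 37, 54, 70, 82] [-2, -1, -2, -1, -2, -2, -2, -1, 2, 3, 8, 15, 23, 32]
202 [6, 4, 4, 6, 6, 9, 15, 24, 36, 52, 69, 85, 93, 93] [-1, -2, -2, -3, -1, -1, 1, 4, 9, 14, 22, 33, 43, 42]
203 [7, 5, 3, 3, 6, 13, 29, 51, 70, 85, 93, 92, 83, 67] [-2, -2, -1, 0, 2, 4, 8, 14, 22, 32, 42, 43, 34, 22]
204 [6, 6, 4, -2, -5, 4, 34, 67, 88, 90, 80, 66, 48, 33] [-2, 0, 4, 9, 17, 23, 25, 31, 38, 40, 31, 20, 14, 8]
205 [1, 1, -7, -21, -34, -28, 4, 41, 63, 60, 43, 30, 20, 13] [-2, 4, 15, 32, 47, 55, 46, 32, 25, 18, 11, 6, 3, 1]
206 [-4, -9, -21, -43, -58, -47, -18, 11, 26, 24, 17, 12, 9, 5] [-1, 7, 25, 52, 72, 63, 39, 19, 10, 6, 2, 0, -1, -2]
207 [-3, -10, -21, -35, -37, -22, -6, 5, 9, 7, 5, 7, 8, 6] [-1, 4, 16, 34, 41, 29, 15, 7, 2, -1, -1, -2, -2, -2]
208 [8, 0, -7, -13, -11, -4, 3, 6, 5, 3, 2, 6, 9, 9] [3, 1, 1, 7, 8, 5, 2, -1, -1, -2, -2, -2, -1, -1]
209 [
[... 698 characters left out ...]
05 [-9, -10, -15, -20, -25, -23, -15, -2, 14, 22, 17, 9, 3, -1] [-6, -3, 4, 13, 21, 21, 11, 3, 4, 6, 3, -1, -3, -3]
206 [-7, -11, -18, -26, -32, -29, -19, -6, 4, 7, 1, -3, -5, -5] [-4, 0, 10, 23, 34, 29, 15, 5, 1, -1, -3, -5, -5, -4]
207 [-2, -7, -12, -18, -22, -19, -15, -10, -4, -2, -4, -6, -7, -7] [-2, -1, 5, 12, 17, 12, 4, -1, -4, -4, -4, -5, -6, -5]
208 [8, 2, -5, -9, -12, -11, -10, -9, -7, -5, -4, -6, -7, -8] [4, 0, 0, -1, 0, -2, -4, -6, -5, -4, -4, -5, -5, -6]
209 [22, 14, 4, -3, -6, -7, -8, -9, -8, -7, -7, -7, -8, -7] [13, 7, 2, -2, -5, -6, -7, -7, -7, -6, -5, -4, -5, -5]
210 [30, 25, 18, 6, -1, -5, -7, -8, -8, -9, -9, -8, -6, -5] [21, 16, 8, 2, -2, -5, -6, -7, -7, -6, -6, -6, -4, -4]
```

The tip is at about (334.6, 205.3), essentially at the green end of the strip (s ≈ 49). I add 3 mm, then lift off.

```bash
python3 -m handwheel '[{"dx":0.12,"dy":-0.09,"dz":0,"wx":0,"wy":0,"wz":0,"claw":10},{"dx":0.12,"dy":-0.09,"dz":0,"wx":0,"wy":0,"wz":0,"claw":10},{"dx":0,"dy":0,"dz":0,"wx":0,"wy":0,"wz":0,"claw":10},{"dx":0,"dy":0,"dz":-0.2,"wx":0,"wy":0,"wz":0,"claw":10},{"dx":0,"dy":0,"dz":-1,"wx":0,"wy":0,"wz":0,"claw":10},{"dx":0,"dy":0,"dz":-3,"wx":0,"wy":0,"wz":0,"claw":10},{"dx":0,"dy":0,"dz":-3,"wx":0,"wy":0,"wz":0,"claw":10},{"dx":0,"dy":0,"dz":0,"wx":0,"wy":0,"wz":0,"claw":10}]'
```

```text
clock: 23.08
position: [0.5312, -0.1191, 0.2277]
tool_rot: [3.14, -0.004, 0.332]
force: [0.7, 0.3, -2.4]
grip_width: 0.021
finger_force: 59.0
```

Run:
```python
from h import *
from scipy.optimize import least_squares
th=np.linspace(0,2*np.pi,60)
F={n:grab(n) for n in('top','side')}; print(monitor.observe()['clock'])
def box(f,p,r,h):
    q=np.array([proj(f,[p[0]+r*np.cos(a),p[1]+r*np.sin(a),z]) for z in (0,h) for a in th])
    return np.r_[q.min(0),q.max(0)]
R={}
for n in F:
    for o in('jar','bottle'):
        M=optics.masks_of(o,n)
        if M:
            l,t,w,h=M[0]['rect'];R[o,n]=np.array([l,t,l+w,t+h]);print(o,n,M[0]['p'],M[0]['rect'])
# initial-view rects (arm clear)
R['jar','top0']=np.array([448.6,175.7,484.1,208.0]);R['jar','side0']=np.array([337.1,149.9,362.7,180.4])
R['bottle','top0']=np.array([416.3,125.7,443.4,160.1]);R['bottle','side0']=np.array([293.1,142.8,314.6,188.8])
for (o,n),b in R.items():
    r,h=(.038,.085) if o=='jar' else (.03,.14)
    s=least_squares(lambda p:box(F[n.rstrip('0')],p,r,h)-b,[.56,-.38]); print(o,n,s.x,s.fun.round(1))
```

```text
23.175
jar top 0.88 [448.0, 174.2, 37.1, 37.3]
bottle top 0.69 [422.2, 127.3, 22.4, 27.1]
jar side 0.8 [338.6, 148.8, 24.1, 29.5]
bottle side 0.85 [292.3, 142.6, 22.5, 42.9]
jar top [ 0.56397377 -0.39331624] [-1.6  1.7  1.5 -1.8]
bottle top [ 0.68620158 -0.30178979] [-8.  -4.5  7.2  4.9]
jar side [ 0.5610324  -0.38095006] [ 0.7 -1.6 -0.6  1.4]
bottle side [ 0.68825845 -0.2756853 ] [ 1.1 -1.8 -1.2  1.6]
jar top0 [ 0.56629386 -0.39280215] [-2.4 -0.8  2.3  0.8]
jar side0 [ 0.55977058 -0.36883301] [ 1.3 -1.1 -1.3  1.1]
bottle top0 [ 0.68135428 -0.29323918] [-5.3 -0.9  4.8  1. ]
bottle side0 [ 0.68216955 -0.26449196] [ 0.6 -0.4 -0.6  0.3]
```

```bash
python3 -m handwheel '[{"dx":-1.4,"dy":4.3,"dz":-0.5,"wx":0,"wy":0,"wz":0,"claw":10},{"dx":-1.8,"dy":5.5,"dz":-0.5,"wx":0,"wy":0,"wz":0,"claw":10},{"dx":-1.8,"dy":5.5,"dz":0,"wx":0,"wy":0,"wz":0,"claw":10},{"dx":-1.8,"dy":5.5,"dz":0,"wx":0,"wy":0,"wz":0,"claw":10},{"dx":-1.76,"dy":5.47,"dz":0,"wx":0,"wy":0,"wz":0,"claw":10},{"dx":0,"dy":0,"dz":0,"wx":0,"wy":0.131,"wz":0,"claw":10},{"dx":0,"dy":0,"dz":0,"wx":0,"wy":0.131,"wz":0,"claw":10},{"dx":0,"dy":0,"dz":0,"wx":0,"wy":0,"wz":0,"claw":10}]'
python3 - <<'E'
from h import *
S=grab('side'); T=grab('top'); s=monitor.observe(); print(s['position'],s['tool_rot'],s['force'])
a=cv2.resize(S['frame'][90:200,300:400],(500,550),interpolation=2); b=cv2.resize(T['frame'][150:250,430:530],(300,300),interpolation=2)
c=np.zeros((550,800,3),np.uint8); c[:,:500]=a; c[:300,500:]=b; cv2.imwrite('pics/v9.png',c)
E
```

```text
clock: 24.38
position: [0.5322, -0.3973, 0.2344]
tool_rot: [-3.14, -0.261, 0.327]
force: [0.2, -0.3, -1.0]
grip_width: 0.0211
finger_force: 59.1
[ 0.5346064  -0.39540527  0.2350547 ] [-3.14080719 -0.26046415  0.33138093] [ 0.72741806  0.09420803 -1.34464387]
```

View pics/v9.png

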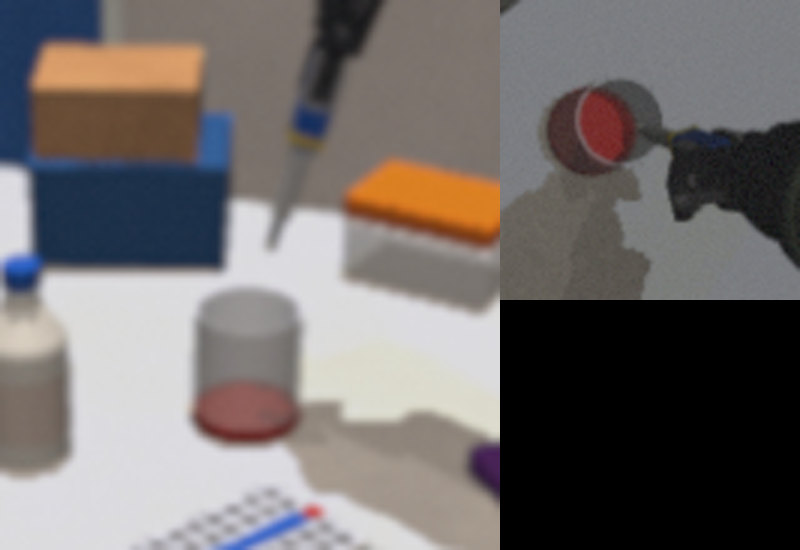

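The tip is at side crop (270,250), about 13 mm toward tool -x of the jar's axis there and about 7 mm in the top view. It is well centred across. I shift 6 mm forward and go down into the jar.

```bash
python3 -m handwheel '[{"dx":0.58,"dy":0,"dz":0.15,"wx":0,"wy":0,"wz":0,"claw":10},{"dx":-0.4,"dy":0,"dz":1.5,"wx":0,"wy":0,"wz":0,"claw":10},{"dx":-0.54,"dy":0,"dz":2,"wx":0,"wy":0,"wz":0,"claw":10},{"dx":-0.54,"dy":0,"dz":2,"wx":0,"wy":0,"wz":0,"claw":10},{"dx":-0.54,"dy":0,"dz":2,"wx":0,"wy":0,"wz":0,"claw":10},{"dx":-0.4,"dy":0,"dz":1.5,"wx":0,"wy":0,"wz":0,"claw":10},{"dx":-0.24,"dy":0,"dz":0.9,"wx":0,"wy":0,"wz":0,"claw":10},{"dx":0,"dy":0,"dz":0,"wx":0,"wy":0,"wz":0,"claw":10}]'; python3 -c "
from h import *
S=grab('side');T=grab('top')
a=cv2.imread('pics/side0.png')
cv2.imwrite('pics/v10.png',np.vstack([cv2.resize(S['frame'][130:190,325:375],(500,600),interpolation=2)]))
for m in optics.masks_of('jar','side'): print(m['p'],m['rect'])
for m in optics.masks_of('wand','side'): print(m['p'],m['rect'])
print(monitor.observe()['position'])"
```

```text
clock: 25.48
position: [0.5403, -0.3933, 0.1323]
tool_rot: [-3.141, -0.262, 0.332]
force: [0.3, 0.4, -1.0]
grip_width: 0.0213
finger_force: 59.2
0.72 [339.0, 147.0, 24.1, 31.0]
0.64 [301.1, 293.4, 8.0, 30.9]
[ 0.54061937 -0.39375306  0.13358498]
```

```bash
python3 -m handwheel '[{"dx":-0.13,"dy":0,"dz":0.5,"wx":0,"wy":0,"wz":0,"claw":10},{"dx":-0.13,"dy":0,"dz":0.5,"wx":0,"wy":0,"wz":0,"claw":10},{"dx":-0.11,"dy":0,"dz":0.4,"wx":0,"wy":0,"wz":0,"claw":10},{"dx":0,"dy":0,"dz":0,"wx":0,"wy":0,"wz":0,"claw":10}]';python3 -m handwheel '[{"dx":-0.026,"dy":0,"dz":0.1,"wx":0,"wy":0,"wz":0,"claw":10},{"dx":-0.026,"dy":0,"dz":0.1,"wx":0,"wy":0,"wz":0,"claw":10},{"dx":-0.026,"dy":0,"dz":0.1,"wx":0,"wy":0,"wz":0,"claw":10},{"dx":0,"dy":0,"dz":0,"wx":0,"wy":0,"wz":0,"claw":10}]'
```

```text
clock: 26.18
position: [0.5406, -0.3937, 0.1183]
tool_rot: [3.141, -0.262, 0.332]
force: [0.2, -0.2, 2.7]
grip_width: 0.021
finger_force: 59.6
clock: 26.68
position: [0.5417, -0.3933, 0.1169]
tool_rot: [3.14, -0.264, 0.332]
force: [-1.4, 4.0, 20.1]
grip_width: 0.0211
finger_force: 62.3
```

The handle's lower corner touched the near rim at about 20 N. I back off, shift 9 mm forward and try again more gently.

```bash
python3 -m handwheel '[{"dx":0.13,"dy":0,"dz":-0.5,"wx":0,"wy":0,"wz":0,"claw":10},{"dx":0.13,"dy":0,"dz":-0.5,"wx":0,"wy":0,"wz":0,"claw":10},{"dx":0.43,"dy":0,"dz":0.12,"wx":0,"wy":0,"wz":0,"claw":10},{"dx":0.43,"dy":0,"dz":0.12,"wx":0,"wy":0,"wz":0,"claw":10},{"dx":0,"dy":0,"dz":0,"wx":0,"wy":0,"wz":0,"claw":10}]';python3 -m handwheel '[{"dx":-0.078,"dy":0,"dz":0.3,"wx":0,"wy":0,"wz":0,"claw":10},{"dx":-0.052,"dy":0,"dz":0.2,"wx":0,"wy":0,"wz":0,"claw":10},{"dx":-0.026,"dy":0,"dz":0.1,"wx":0,"wy":0,"wz":0,"claw":10},{"dx":0,"dy":0,"dz":0,"wx":0,"wy":0,"wz":0,"claw":10}]'; python3 -c "
from h import *
S=grab('side')
for m in optics.masks_of('jar','side'): print(m['p'],m['rect'])
print(monitor.observe()['force'])"
```

```text
clock: 27.3
position: [0.5492, -0.3901, 0.1253]
tool_rot: [-3.141, -0.262, 0.332]
force: [0.5, -0.8, -1.3]
grip_width: 0.021
finger_force: 59.4
clock: 27.8
position: [0.5487, -0.3906, 0.1192]
tool_rot: [-3.141, -0.262, 0.332]
force: [-0.1, -0.8, -1.0]
grip_width: 0.021
finger_force: 59.4
0.71 [338.1, 147.5, 23.6, 31.1]
[ 0.06428995  0.20471524 -1.41615063]
```

```bash
python3 -m handwheel '[{"dx":-0.026,"dy":0,"dz":0.1,"wx":0,"wy":0,"wz":0,"claw":10},{"dx":-0.026,"dy":0,"dz":0.1,"wx":0,"wy":0,"wz":0,"claw":10},{"dx":0,"dy":0,"dz":0,"wx":0,"wy":0,"wz":0,"claw":10}]'
```

```text
clock: 28.28
position: [0.5488, -0.3905, 0.1171]
tool_rot: [-3.141, -0.262, 0.332]
force: [0.0, -1.1, -1.4]
grip_width: 0.0216
finger_force: 59.4
```

```bash
python3 -m handwheel '[{"dx":-0.026,"dy":0,"dz":0.1,"wx":0,"wy":0,"wz":0,"claw":10},{"dx":-0.013,"dy":0,"dz":0.05,"wx":0,"wy":0,"wz":0,"claw":10},{"dx":0,"dy":0,"dz":0,"wx":0,"wy":0,"wz":0,"claw":10}]'
```

```text
clock: 28.65
position: [0.5488, -0.3906, 0.1156]
tool_rot: [-3.142, -0.262, 0.332]
force: [-0.1, 0.1, -1.2]
grip_width: 0.0214
finger_force: 59.4
```

```bash
python3 -m handwheel '[{"dx":-0.026,"dy":0,"dz":0.1,"wx":0,"wy":0,"wz":0,"claw":10},{"dx":-0.013,"dy":0,"dz":0.05,"wx":0,"wy":0,"wz":0,"claw":10},{"dx":0,"dy":0,"dz":0,"wx":0,"wy":0,"wz":0,"claw":10}]'
```

```text
clock: 29.02
position: [0.5488, -0.3906, 0.1141]
tool_rot: [-3.141, -0.262, 0.332]
force: [1.0, -0.8, -0.5]
grip_width: 0.0211
finger_force: 59.4
```

```bash
python3 -m handwheel '[{"dx":-0.026,"dy":0,"dz":0.1,"wx":0,"wy":0,"wz":0,"claw":10},{"dx":-0.013,"dy":0,"dz":0.05,"wx":0,"wy":0,"wz":0,"claw":10},{"dx":0,"dy":0,"dz":0,"wx":0,"wy":0,"wz":0,"claw":10}]'
```

```text
clock: 29.4
position: [0.5489, -0.3905, 0.1125]
tool_rot: [-3.141, -0.262, 0.332]
force: [-0.2, 1.0, -1.4]
grip_width: 0.0209
finger_force: 59.4
```

```bash
python3 -m handwheel '[{"dx":-0.026,"dy":0,"dz":0.1,"wx":0,"wy":0,"wz":0,"claw":10},{"dx":-0.013,"dy":0,"dz":0.05,"wx":0,"wy":0,"wz":0,"claw":10},{"dx":0,"dy":0,"dz":0,"wx":0,"wy":0,"wz":0,"claw":10}]'
```

```text
clock: 29.78
position: [0.549, -0.3906, 0.1112]
tool_rot: [3.141, -0.262, 0.332]
force: [-0.1, 0.3, 2.0]
grip_width: 0.021
finger_force: 59.8
```

```bash
python3 -c "
from h import *
for _ in range(3): grab('top'); s=monitor.observe(); print(s['force'],s['position'])"
```

```text
[-0.20336212 -0.77634381  2.16517401] [ 0.54897372 -0.39060535  0.11119604]
[0.15411892 0.32354064 2.58134079] [ 0.54899425 -0.39057928  0.11120044]
[-0.42965429  0.7220501   1.79288838] [ 0.54898532 -0.39059786  0.11119413]
```

The tip is on the jar floor at about 3 N. I ease the grip open.

```bash
python3 -m handwheel '[{"dx":0,"dy":0,"dz":0,"wx":0,"wy":0,"wz":0,"claw":26},{"dx":0,"dy":0,"dz":0,"wx":0,"wy":0,"wz":0,"claw":28},{"dx":0,"dy":0,"dz":0,"wx":0,"wy":0,"wz":0,"claw":30},{"dx":0,"dy":0,"dz":0,"wx":0,"wy":0,"wz":0,"claw":34},{"dx":0,"dy":0,"dz":0,"wx":0,"wy":0,"wz":0,"claw":40},{"dx":0,"dy":0,"dz":0,"wx":0,"wy":0,"wz":0,"claw":50},{"dx":0,"dy":0,"dz":0,"wx":0,"wy":0,"wz":0,"claw":65},{"dx":0,"dy":0,"dz":0,"wx":0,"wy":0,"wz":0,"claw":65}]' 20; python3 -c "
from h import *
S=grab('side'); cv2.imwrite('pics/side11.png',S['frame'])
for o in('jar','wand'):
  for m in optics.masks_of(o,'side'): print(o,m['p'],m['rect'])
print(monitor.observe()['force'])"
```

```text
clock: 30.92
position: [0.5489, -0.3906, 0.1111]
tool_rot: [3.142, -0.262, 0.332]
force: [-0.6, -0.3, 0.6]
grip_width: 0.0557
finger_force: 0.0
jar 0.68 [338.9, 146.6, 22.9, 32.5]
wand 0.62 [298.0, 292.7, 7.8, 35.4]
wand 0.51 [355.5, 147.8, 4.0, 7.7]
[ 0.4615705  -0.33156294  0.06388395]
```

```bash
python3 -m handwheel '[{"dx":0,"dy":0,"dz":-1,"wx":0,"wy":0,"wz":0,"claw":65},{"dx":0,"dy":0,"dz":-2,"wx":0,"wy":0,"wz":0,"claw":65},{"dx":0,"dy":0,"dz":-3,"wx":0,"wy":0,"wz":0,"claw":65},{"dx":0,"dy":0,"dz":-3,"wx":0,"wy":0,"wz":0,"claw":65},{"dx":0,"dy":0,"dz":-3,"wx":0,"wy":0,"wz":0,"claw":65},{"dx":0,"dy":0,"dz":-3,"wx":0,"wy":0,"wz":0,"claw":65},{"dx":0,"dy":0,"dz":-3,"wx":0,"wy":0,"wz":0,"claw":65},{"dx":0,"dy":0,"dz":0,"wx":0,"wy":0,"wz":0,"claw":65}]'
python3 - <<'E'
from h import *
F={n:grab(n) for n in('side','top')}
for n in F:
  cv2.imwrite(f'pics/{n}12.png',F[n]['frame'])
  for o in('jar','wand','scraper','bottle','tube_rack'):
    for m in optics.masks_of(o,n):
        ys,xs=np.nonzero(m['region']); print(n,o,round(m['p'],2),m['rect'],xs.mean().round(1),ys.mean().round(1))
# blue handle in jar area
H=cv2.cvtColor(F['side']['frame'],cv2.COLOR_BGR2HSV)[110:185,330:380]
m=(H[...,0]>100)&(H[...,0]<125)&(H[...,1]>120); ys,xs=np.nonzero(m); print('blue side',m.sum(),xs.min()+330,xs.max()+330,ys.min()+110,ys.max()+110,xs.mean()+330,ys.mean()+110)
for z in (.08,.115,.14): print(z,proj(F['side'],[.557,-.386,z]))
# predicted handle centre for lean angles
x=np.array([.945,.326,0])
for a in (0,15,20,25,34):
    tip=np.array([.563,-.386,.006])+.004*x; r=np.radians(a); print(a,proj(F['side'],tip+.109*(-np.sin(r)*x+np.cos(r)*np.array([0,0,1]))))
E
```

```text
clock: 32.08
position: [0.5047, -0.4069, 0.2886]
tool_rot: [3.137, -0.264, 0.332]
force: [-0.3, -0.3, 0.2]
grip_width: 0.0556
finger_force: 0.0
side jar 0.69 [339.0, 146.7, 22.8, 30.2] 349.1 163.1
side jar 0.55 [259.7, 183.1, 12.5, 60.6] 268.4 206.9
side wand 0.8 [299.3, 291.3, 7.4, 35.3] 303.8 307.3
side wand 0.46 [354.4, 133.8, 11.2, 22.6] 358.0 145.7
side scraper 0.59 [261.3, 185.7, 14.3, 57.3] 268.8 209.3
side bottle 0.67 [291.8, 143.2, 24.6, 41.3] 305.1 164.2
side tube_rack 0.9 [236.6, 180.7, 47.8, 48.8] 261.7 205.3
top jar 0.67 [449.8, 176.7, 34.6, 33.2] 464.1 190.0
top wand 0.78 [460.9, 187.8, 29.3, 24.6] 474.4 199.5
top wand 0.39 [189.8, 236.9, 16.1, 0.9] 197.3 235.3
top scraper 0.6 [247.6, 159.4, 19.5, 15.5] 258.8 167.0
top tube_rack 0.95 [307.2, 105.4, 65.3, 39.5] 339.0 125.1
blue side 370 330 362 113 151 340.44864864864866 131.57837837837837
0.08 [352.31360097 153.10676051]
0.115 [352.60546593 143.69384716]
0.14 [352.81719736 136.79524022]
0 [349.68940903 143.42493632]
15 [358.11199537 144.47859406]
20 [360.79566673 145.27038665]
25 [363.37830363 146.27163138]
34 [367.70340536 148.5700456 ]
```

```bash
python3 -m handwheel '[{"dx":0,"dy":0,"dz":-3,"wx":0,"wy":0,"wz":0,"claw":65},{"dx":0,"dy":0,"dz":0,"wx":0,"wy":0,"wz":0,"claw":65},{"dx":0,"dy":0,"dz":0,"wx":0,"wy":0,"wz":0,"claw":65},{"dx":0,"dy":0,"dz":0,"wx":0,"wy":0,"wz":0,"claw":65}]'; python3 -c "
from h import *
grab('side')
print([(m['p'],m['rect']) for m in optics.masks_of('wand','side')])
from workcell import job_done; print(job_done())"
```

```text
clock: 33.17
position: [0.4974, -0.408, 0.3131]
tool_rot: [-3.141, -0.262, 0.332]
force: [0.3, -0.1, -0.1]
grip_width: 0.0558
finger_force: 0.0
[(0.48, [299.0, 292.3, 8.9, 34.9]), (0.25, [339.5, 146.2, 22.3, 34.7])]
the job is handed in; nothing more can be done
None
```

The job is handed in at 33 s: I stroked the strip from red to green at about 4–7 N and left the wand leaning tip-down in the jar, released. On the way in, the wand's handle touched the jar rim at about 20 N; afterwards the jar showed no visible shift and the scraper, bottle and tube rack looked unmoved.

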